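# Fit and lock a camera eyepiece in a sloping tube

## Robot

A 7-joint arm with a two-finger parallel gripper is mounted at the origin on a cart in front of the work surface, level with it; the furniture and walls round the work are solid. World frame = base frame: x ahead of the robot, y to its left, z up, the work surface at z = 0. Lengths are in m, angles in rad, forces in N, time in s.
With the tool pointing down it reaches from about 0.35 to 0.9 m from the base axis. Payload 8.1 kg.
Tool frame: the origin (TCP) lies on the centre line of the jaws, within the pads' length; the fingertips stand 14 mm ahead of it and the grasp point (between the pads) lies 5 mm behind it; z points along the fingers, y is the line along which they close (so a half turn about z gives the same grasp; the last joint's range is limited). The gripper opens to 92 mm and grips with 3 to 60 N. Pads are 19 mm wide; open, the fingers measure 130 mm over their backs; the gripper's body (75 mm by 190 mm) begins 47 mm behind the grasp point.
Start: joints at [1.029, 0.434, 0.025, 1.573, -0.012, 1.134, -0.075], TCP at [0.266, -0.566, 0.241] pointing down, gripper open.
Joint ranges: [-2.62, 2.62], [-0.44, 2.09], [-1.27, 1.32], [0.08, 2.57], [-1.32, 4.46], [0.12, 2], [-2.74, 2.74]. Speed limits (rad/s): [2.22, 2.22, 3.01, 3.01, 3.14, 3.14, 3.14].

## Interface

Orientations are given as a 3x3 rotation matrix whose columns are the frame's x, y, z axes.
In Python, from plant import env, optics gives the robot as it stands.
- The arm moves only by the tool step_arm, never from a script. Its argument "commands" is a list of rows, each a list of 2 entries, a list of its own where there are three numbers: the shift along the tool's x, y, z in m, then the turn about the tool's z in degrees. In form: [[[dx, dy, dz], yaw], ...]. A call has 1 to 20 rows; each row is the pose to reach, as a shift and turn from the pose commanded when the call began, along the tool's axes at that moment; what a row does not reach only later rows make up. A row lasts 1/10 s, in which the tool goes at most 50 mm and 8.59 degrees, less where a joint would pass 70% of its speed; a pose out of reach is approached as far as the arm can. A call with a gripper value outside its range is refused whole. "grip" is the opening, from 0 (shut) to 1 (fully open), set as the call begins (left out, the last holds). The fingers move at their own pace and stop on an object; "squeeze" is the grip in N (left out, the last holds). Time passes only in rows, so rows that repeat a pose let the fingers close. It gives the time, the measured TCP pose, the force, the opening and the grip force at its end, in the units of the state.
- env.observe(): the state, without advancing time (a new reading comes with each control period).
- optics.grab_frame(name): name is "scene" or "top" or "wrist"; returns the picture (400x640x3 uint8, red, green, blue); there is no depth.
- optics.camera_params(name): a dict with "fx", "fy", "cx", "cy" (pixels), "k1" (the pictures are not rectified: a ray, as slopes to the right and down, at radius r is drawn at 1 + k1 r^2 times it, then the intrinsics apply), "rvec" (rotation vector, rad) and "tvec" (3), from world to camera coordinates, as OpenCV has them. Camera axes: x right, y down, z forward; pixel columns grow to the right and rows downward; lengths in m; the calibration is good to about 2 mm. A picture is of the moment at which its call begins: read the wrist's pose just before it. camera_params takes no time and is no camera call; for the wrist camera it gives the pose at the moment of the call.
- env.hand_in(): hands the job in; it is judged then, once.
The state is a dict: "time_s": time; "joint_pos": joint angles; "qd": joint speeds; "joint_efforts": joint torques, N m; "eef_pos": TCP position; "tool_rot": TCP orientation; "wrist_force": force on the tool from outside, world axes, zero at the start; "wrist_torque": the same for the moment, N m; "grip_width": finger opening in m; "gripper_force": force on a finger pad.
Only numpy, scipy, OpenCV 4.12 (cv2) and the standard library are available. Lean on these libraries where they do the work, as an engineer would, in place of code of your own. Each camera call takes 0.05 s, during which the arm holds its last target. There are 200 camera calls.

## Task

Fit the larger of the two camera eyepieces, the one with the thick barrel, into the bore of the sloping tube block, barrel first, and push it fully home against the stiff contact plunger so that its flange lies flat on the sloping face. Then swing the locking lever over its flange as far as the lever goes. Leave the smaller, thin-barrelled camera eyepiece and the other things on the desk where they stand.

Things in the scene. Friction and masses are not known exactly. Their poses are not given: they have to be found in the camera images.
- thick_module: camera eyepiece to fit, loose, about 0.12 kg, standing upright on its barrel, 68 mm high: aluminium barrel 30 mm diameter, z 0 to 32 mm (chamfered foot), dark flange 50 mm diameter, z 32 to 37 mm, black ribbed head 34 mm diameter, z 37 to 68 mm (grip here, fingertips above the flange). Origin: centre of the barrel's underside; z runs up the axis
- thick_module_seat (a point): point on the axis of the thick-barrelled camera eyepiece at the underside of its flange, 32 mm above its origin; z along the axis towards the head. Fully home it coincides with tube_mouth
- thin_module: the smaller camera eyepiece, of the same shape and heights but with a barrel of 19 mm, flange of 37 mm and head of 25 mm diameter; too slack for this tube, leave it standing. Origin: centre of the barrel's underside
- mount: white block on a dark 150 x 130 mm foot, fixed. Origin on the desk under the mouth of the bore; at yaw 0 its face looks towards the robot (-x). The face (100 mm up the slope, 120 mm across) is tilted 30 degrees from level: the bore's axis leans 30 degrees from vertical towards the mount's -x. The mouth is 95 mm above the desk
- tube_mouth (a point): centre of the bore's mouth, in the plane of the sloping face. z: the bore's axis, out of the face, 30 degrees from vertical; x straight up the slope; y across. Bore 33 mm diameter, 3 mm chamfer; inside, a brass plunger 20 to 23 mm below the face slides down under 3 N. Face: x -50..50, y -78..42 mm. The lever stands at -y, so grip the head on its upslope and downslope sides
- plunger (a joint): travel of the contact plunger into the bore, m: 0 with its top 20 mm below the face, 0.012 when the camera eyepiece is fully home, end stop 0.0135; stays where it is pushed
- lever (a joint): locking lever's angle about an axis parallel to the bore, rad: 0 open (knob arm straight down the slope), grows counter-clockwise looking at the face, end stop 1.571 = locked (knob arm along -y of tube_mouth, nose along +y, 2 mm above the seated flange). Stays where left, friction 0.06 N m. The nose jams if the flange stands over 2 mm off the face
- lever_pivot (a point): on the lever's pivot axis, 10 mm above the face, at x 0, y -46 mm in the tube_mouth frame; axes as tube_mouth
- lever_knob (a point): centre of the top of the lever's knob, an upright black pin of 14 mm diameter and 27 mm length at 45 mm from the pivot; its top is 39 mm above the face (its foot 12 mm). Axes turn with the lever, z out of the face
- eyepiece: ordinary black eyepiece with a white band, 42 mm diameter, 53 mm high, standing loose on the desk; bystander. Origin: centre of its underside
- oil: small brown bottle, 27 mm diameter, 62 mm high, standing loose; bystander. Origin: centre of its underside
- cover_box: small white box 36 x 36 x 24 mm, loose; bystander. Origin: centre of its underside
- case: flat black canister 37 mm diameter, 20 mm high, loose; bystander. Origin: centre of its underside

How it is judged:
On the way, in this order (a step that is already met when the one before it is completed fails the run):
1. the thick-barrelled camera eyepiece is fully home in the bore, flange on the face, while the lever is still open (distance between thick_module_seat and tube_mouth below 0.0035 m and angle between the z axis of thick_module and the z axis of tube_mouth, either way round below 0.07 rad and value of joint lever below 0.7 rad), for 0.2 s.
2. the lever is swung over the flange to its stop (value of joint lever above 1.4 rad), for 0.2 s.
At the end, for the whole second after the job is handed in: The thick-barrelled camera eyepiece sits in the bore at rest, the centre of its flange's underside within 3.5 mm of the mouth's centre and its axis within 0.07 rad of the bore's, the plunger pushed in by more than 9 mm, and the lever stands beyond 1.4 rad (locked) (distance between thick_module_seat and tube_mouth below 0.0035 m and angle between the z axis of thick_module and the z axis of tube_mouth, either way round below 0.07 rad and value of joint lever above 1.4 rad and linear speed of thick_module below 0.01 m/s and value of joint plunger above 0.009 m); the robot touches nothing.
It fails at once if the thin-barrelled camera eyepiece is moved by more than 30 mm (distance of thin_module from where it was at the start of the episode above 0.03 m).
It fails at once if a bystander (black eyepiece, brown bottle, white box, black canister) is moved by more than 30 mm (distance of any of eyepiece, oil, cover_box, case from where it was at the start of the episode above 0.03 m).
It also fails if it takes over 58 s, if anything falls off the work surface, if the arm or the gripper's body presses on something with over 40 N, if the wrist force passes 120 N, or if a joint passes its speed limit or range.

## Working session

There is one attempt and no reset: what is moved stays moved. The work goes in short steps, Python scripts to look and compute and a tool call to move; the robot and the scene stay as the last step left them, time stands still between calls to the robot, and variables do not carry over. Pictures are saved under pics/ and viewed, at most 10 in all, crops included, and the job is handed in when it is done.

Besides the shell and the picture viewer there is one more tool, called after "Emit:" by a JSON object that holds its "op" and its "data", one argument or row to a line. step_arm: Moves the arm, as the interface text tells. Its arguments: {"type":"object","properties":{"commands":{"type":"array"},"grip":{"type":"number"},"squeeze":{"type":"number"}},"required":["commands"]}

```bash
mkdir -p pics
python3 - <<'E'
from plant import env, optics
import cv2, numpy as np
for n in ("scene","top"):
    f=optics.grab_frame(n); cv2.imwrite(f"pics/{n}0.png",f[:,:,::-1])
    p=optics.camera_params(n); R=cv2.Rodrigues(np.array(p["rvec"]))[0]
    print(n,p,"cam",-R.T@np.array(p["tvec"]),"fwd",R[2])
s=env.observe(); print(s)
E
```

```text
scene {'fx': 362.4120392976753, 'fy': 362.4120392976753, 'cx': 315.80689833404125, 'cy': 200.36034089286971, 'k1': 0.016569696441334197, 'rvec': array([ 0.79651585, -2.2769081 ,  1.40034602]), 'tvec': array([0.40789997, 0.22536016, 0.70438663])} cam [-0.01308216  0.66561304  0.51972901] fwd [ 0.5596748  -0.69594317 -0.44991913]
top {'fx': 434.6027603574734, 'fy': 434.6027603574734, 'cx': 316.23165638747554, 'cy': 199.8121125423006, 'k1': -0.03781575458632031, 'rvec': array([ 2.16883466, -2.21129944,  0.02768681]), 'tvec': array([0.03464519, 0.51856673, 1.33547417])} cam [4.59888470e-01 1.84575517e-04 1.35724190e+00] fwd [ 0.04398455  0.01811285 -0.998868  ]
{'time_s': 0.1, 'joint_pos': array([ 1.02941458,  0.43514748,  0.02497839,  1.57401414, -0.01163046,
        1.13400079, -0.07513941]), 'qd': array([ 1.33633725e-03, -1.40879843e-03, -5.74903991e-04, -1.59750996e-03,
       -7.55002953e-05, -1.06407767e-03, -9.84910737e-04]), 'joint_efforts': array([ 4.10390116e-03, -6.69127321e+01,  9.89058316e-01, -3.15147936e+01,
       -6.03782432e-02,  3.74816428e-02,  7.52641904e-05]), 'eef_pos': array([ 0.26529331, -0.5654094 ,  0.240024  ]), 'tool_rot': array([[ 9.05323452e-01,  4.24722215e-01, -6.97661151e-04],
       [ 4.24722775e-01, -9.05322606e-01,  1.24199663e-03],
       [-1.04104853e-04, -1.42072125e-03, -9.99998985e-01]]), 'wrist_force': array([ 0.01953589, -0.82039977, -0.59598897]), 'wrist_torque': array([0.02077781, 0.04955902, 0.01336099]), 'gripper_force': 0.0, 'grip_width': 0.09168681249530561}
```

View pics/scene0.png

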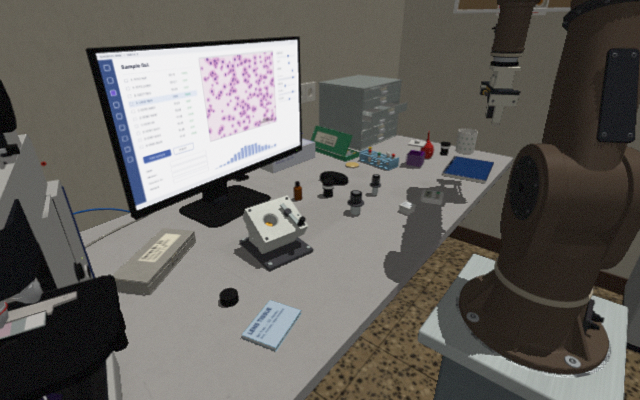

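View pics/top0.png

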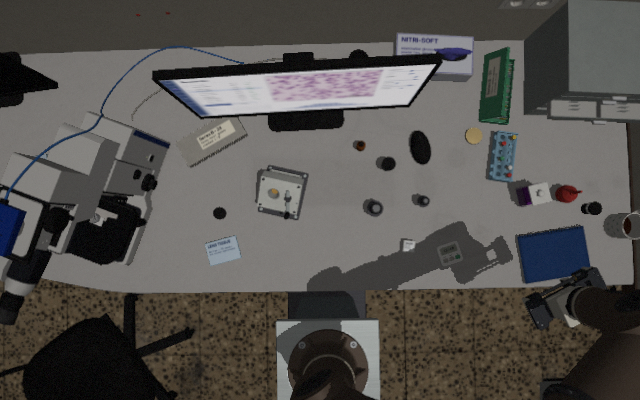

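The top view shows the mount at about (282,192), the thick module at (373,208), the thin module at (423,201), the canister at (219,213), the box at (407,245), the eyepiece at (387,163) and the bottle at (360,146). Next I'll take enlarged crops for detail.

```bash
cat > h.py <<'E'
from plant import env, optics
import cv2, numpy as np
def ray(p,u,v):
    K=np.array([[p["fx"],0,p["cx"]],[0,p["fy"],p["cy"]],[0,0,1.]])
    d=cv2.undistortPoints(np.array([[[u,v]]],float),K,np.array([p["k1"],0,0,0.]))[0,0]
    R=cv2.Rodrigues(np.array(p["rvec"]))[0]
    r=R.T@np.array([d[0],d[1],1.]); return -R.T@np.array(p["tvec"]),r/np.linalg.norm(r)
def onz(p,u,v,z):
    c,r=ray(p,u,v); return c+r*(z-c[2])/r[2]
def two(a,b):
    (c1,r1),(c2,r2)=a,b
    s=np.linalg.lstsq(np.c_[r1,-r2],c2-c1,rcond=None)[0]
    A=c1+s[0]*r1;B=c2+s[1]*r2
    return (A+B)/2,np.linalg.norm(A-B)
def proj(p,X):
    K=np.array([[p["fx"],0,p["cx"]],[0,p["fy"],p["cy"]],[0,0,1.]])
    return cv2.projectPoints(np.array(X,float).reshape(-1,3),np.array(p["rvec"]),np.array(p["tvec"]),K,np.array([p["k1"],0,0,0.]))[0][:,0]
E
python3 - <<'E'
import cv2,numpy as np
t=cv2.imread("pics/top0.png");s=cv2.imread("pics/scene0.png")
z=lambda im,x,y,w,h,k:cv2.resize(im[y:y+h,x:x+w],None,fx=k,fy=k,interpolation=cv2.INTER_CUBIC)
a=z(t,250,160,66,62,6); b=z(t,355,180,90,48,4)
c=z(s,235,185,85,85,4); d=z(s,335,165,60,60,4)
M=np.zeros((600,800,3),np.uint8)
for im,x,y in((a,0,0),(b,400,0),(c,400,200),(d,0,375)):
    h,w=im.shape[:2]; h=min(h,600-y);w=min(w,800-x);M[y:y+h,x:x+w]=im[:h,:w]
cv2.imwrite("pics/m1.png",M)
from h import *
p=optics.camera_params("top")
print(onz(p,373,207,.068),onz(p,423,200.5,.068),onz(p,274,193,.095))
E
```

```text
[ 0.49201967 -0.14419516  0.068     ] [ 0.50835515 -0.29270705  0.068     ] [0.53778974 0.14584552 0.095     ]
```

View pics/m1.png

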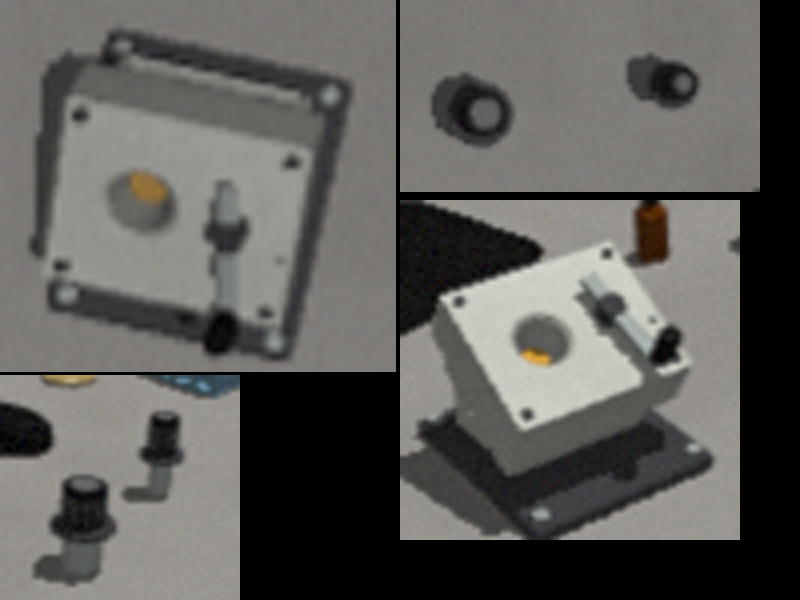

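The crops confirm the thick module (top 373,207) and the mount, yawed about -13°, with its lever open. I'll move over the thick module and measure from there.

Emit:
{"op": "step_arm", "data": {
  "commands": [
    [[0.384,-0.285,0.0],-52],
    [[0.384,-0.285,0.0],-52],
    [[0.384,-0.285,0.0],-52],
    [[0.384,-0.285,0.0],-52],
    [[0.384,-0.285,0.0],-52],
    [[0.384,-0.285,0.0],-52],
    [[0.384,-0.285,0.0],-52],
    [[0.384,-0.285,0.0],-52],
    [[0.384,-0.285,0.0],-52],
    [[0.384,-0.285,0.0],-52],
    [[0.384,-0.285,0.0],-52],
    [[0.384,-0.285,0.0],-52]
  ],
  "grip": 0.7
}}

```text
time_s: 1.3
eef_pos: [0.4919, -0.1443, 0.2404]
tool_rot: [[0.221, 0.975, -0.001], [0.975, -0.221, -0.0], [-0.0, -0.001, -1.0]]
wrist_force: [1.0, -0.2, -0.3]
grip_width: 0.0646
gripper_force: 0.0
```

Run:
```python
from h import *
s=env.observe(); print(s["time_s"],s["eef_pos"],s["tool_rot"].round(3),s["joint_pos"].round(3))
p=optics.camera_params("wrist"); f=optics.grab_frame("wrist"); cv2.imwrite("pics/w1.png",f[:,:,::-1])
np.save("pics/w1.npy",p,allow_pickle=True)
R=cv2.Rodrigues(np.array(p["rvec"]))[0]; print(-R.T@p["tvec"],R[2],p["fx"],p["k1"])
print(proj(p,[[.492,-.144,.068],[.538,.146,.095]]))
```

```text
1.3 [ 0.49193412 -0.1443304   0.24037607] [[ 0.221  0.975 -0.001]
 [ 0.975 -0.221 -0.   ]
 [-0.    -0.001 -1.   ]] [ 0.476  0.283 -0.369  1.819  0.116  1.061 -0.159]
[ 0.50823453 -0.07327967  0.38387913] [-0.06201953 -0.26857922 -0.96125896] 358.61007702351594 -0.05677515205690624
[[ 315.98341533  182.49739682]
 [ 288.00329142 -230.62479532]]
```

View pics/w1.png

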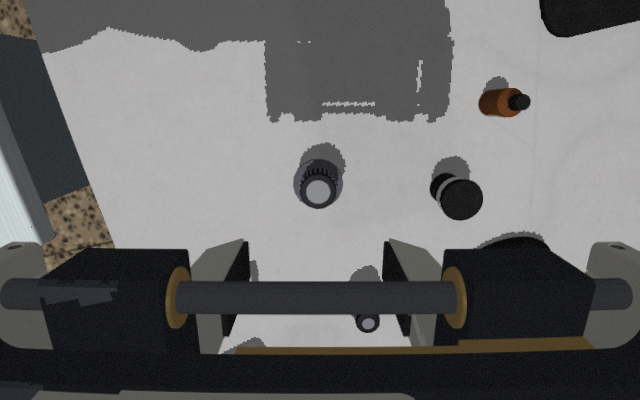

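The wrist view shows the thick module's grey top disk near (318,191), the black eyepiece near (461,199) and the bottle near (518,102). I'll measure these precisely.

Run:
```python
from h import *
p=np.load("pics/w1.npy",allow_pickle=True).item(); f=cv2.imread("pics/w1.png")
g=cv2.cvtColor(f,cv2.COLOR_BGR2GRAY)
sub=g[170:215,290:345]; 
m=((sub>110)&(sub<185)).astype(np.uint8)
n,l,st,ce=cv2.connectedComponentsWithStats(m)
for i in range(1,n):
    if st[i,4]>40: print(st[i],ce[i]+[290,170],onz(p,*(ce[i]+[290,170]),.068))
print("eyepiece",onz(p,461,199,.053))
# top cam
p=optics.camera_params("top"); g=cv2.cvtColor(cv2.imread("pics/top0.png"),cv2.COLOR_BGR2GRAY)
sub=g[198:220,362:388]; 
for r in sub[2:20:1]: print(' '.join('%3d'%v for v in r))
```

```text
[  0   0  55  45 875] [315.192      201.95657143] [ 0.48727741 -0.16167077  0.068     ]
[ 16  11  24  22 427] [317.57845433 191.51288056] [ 0.49156956 -0.15251148  0.068     ]
eyepiece [ 0.62439811 -0.19388409  0.053     ]
118 119 108  77  57  59  58  61  58  53  48  59  65  83  93 108 110 120 121 120 118 117 116 119 120 120
119 110  76  58  58  58  60  56  44  35  32  39  47  58  64  75  80 101 123 120 120 119 121 122 119 121
119 105  59  60  57  56  56  41  28  28  25  18  28  36  39  48  52  72  98 110 122 117 119 122 119 119
111  78  60  58  60  59  49  29  32  30  32  26  25  26  27  36  34  47  67  90 120 118 117 120 121 121
107  59  58  58  60  54  36  29  26  22  21  25  35  52  50  50  41  31  48  76 105 119 120 121 121 124
104  59  58  56  58  49  26  25  24  23  26  57  84  86  84  86  76  48  35  56  87 119 120 122 122 119
107  58  60  60  56  37  28  23  18  19  44  80  95  97  95  96  93  77  32  42  71 102 122 121 122 119
109  60  61  60  56  31  27  22  10  21  54  93  97  96  95  97  96  84  50  40  64  99 122 123 124 124
109  60  58  59  55  42  31  20  13  25  59  
[... 294 characters left out ...]
  42  24  17  27  47  74  86  85  76  67  40  32  48  86 120 124 124 126 123
123 120 109  97  58  55  59  55  45  16  14  28  39  53  51  45  43  27  41  64  97 124 125 125 123 126
125 126 125 118 100  63  58  60  60  49  40  32  31  24  28  35  43  56  59  87 117 126 124 122 124 122
125 126 124 125 121 110 103  79  57  58  54  54  52  52  52  54  54  68  95 117 125 124 125 124 124 123
126 124 123 124 125 124 123 115  98  58  56  58  57  59  59  60  67  95 120 125 125 125 125 122 125 124
123 126 125 126 124 123 124 125 120 108 105  88  82  79  80  88 114 119 125 123 124 126 125 122 123 123
125 124 125 124 124 122 125 124 124 126 125 118 116 114 116 118 125 124 126 125 126 125 124 124 123 122
```

Emit:
{"op": "step_arm", "data": {
  "commands": [
    [[-0.008,0.001,0.04],0],
    [[-0.008,0.001,0.09],0],
    [[-0.008,0.001,0.13],0],
    [[-0.008,0.001,0.165],0],
    [[-0.008,0.001,0.186],0],
    [[-0.008,0.001,0.186],0]
  ]
}}

```text
time_s: 1.95
eef_pos: [0.4884, -0.154, 0.052]
tool_rot: [[0.225, 0.974, -0.006], [0.974, -0.225, 0.001], [-0.001, -0.006, -1.0]]
wrist_force: [-0.2, 0.2, 0.4]
grip_width: 0.0641
gripper_force: 0.0
```

Emit:
{"op": "step_arm", "data": {
  "commands": [
    [[0,0,0],0],
    [[0,0,0],0],
    [[0,0,0],0],
    [[0,0,0],0],
    [[0,0,0],0]
  ],
  "grip": 0.2,
  "squeeze": 30
}}

```text
time_s: 2.45
eef_pos: [0.4918, -0.1529, 0.0556]
tool_rot: [[0.223, 0.975, 0.001], [0.975, -0.223, -0.001], [-0.0, 0.001, -1.0]]
wrist_force: [-0.6, 0.1, 8.0]
grip_width: 0.0337
gripper_force: 30.0
```

Gripped at 33.7 mm, which matches the head. Moves give no direct tilt, so I'll lift towards the reach limit and see how the orientation behaves there.

Emit:
{"op": "step_arm", "data": {
  "commands": [
    [[0,0,-0.05],0],
    [[0,0,-0.1],0],
    [[0,0,-0.15],0],
    [[0,0,-0.2],0],
    [[0,0,-0.25],0],
    [[0,0,-0.3],0],
    [[0,0,-0.35],0],
    [[0,0,-0.4],0],
    [[0,0,-0.45],0],
    [[0,0,-0.5],0],
    [[0,0,-0.55],0],
    [[0,0,-0.6],0]
  ]
}}

```text
time_s: 3.65
eef_pos: [0.4929, -0.153, 0.6173]
tool_rot: [[0.22, 0.975, 0.001], [0.975, -0.22, 0.002], [0.002, 0.0, -1.0]]
wrist_force: [1.2, -0.9, -2.3]
grip_width: 0.0333
gripper_force: 30.0
```

Run:
```python
from h import *
s=env.observe(); print(s["joint_pos"].round(3),s["tool_rot"].round(3))
```

```text
[ 0.308  0.216 -0.159  0.98   0.034  1.947 -0.056] [[ 0.22   0.975  0.001]
 [ 0.975 -0.22   0.002]
 [ 0.002  0.    -1.   ]]
```

j6 is at 1.95, with its limit at 2.0. I'll go a bit further up and watch for tilt.

Emit:
{"op": "step_arm", "data": {
  "commands": [
    [[0,0,-0.05],0],
    [[0,0,-0.1],0],
    [[0,0,-0.15],0],
    [[0,0,-0.2],0],
    [[0,0,-0.2],0]
  ]
}}

```text
time_s: 4.15
eef_pos: [0.477, -0.1501, 0.6642]
tool_rot: [[0.225, 0.973, 0.047], [0.974, -0.224, -0.015], [-0.004, 0.049, -0.999]]
wrist_force: [-0.9, 1.5, -0.7]
grip_width: 0.0331
gripper_force: 30.0
```

Run:
```python
from h import *
s=env.observe(); print(s["joint_pos"].round(3),s["tool_rot"].round(3))
```

```text
[-0.182  0.177  0.533  0.935 -0.1    2.002  0.071] [[ 0.225  0.973  0.047]
 [ 0.974 -0.224 -0.015]
 [-0.004  0.049 -0.999]]
```

Emit:
{"op": "step_arm", "data": {
  "commands": [
    [[0,0,0.04],0],
    [[0,0,0.08],0],
    [[0,0,0.1],0],
    [[0,0,0.1],0]
  ]
}}

```text
time_s: 4.55
eef_pos: [0.4808, -0.1512, 0.5603]
tool_rot: [[0.224, 0.974, 0.039], [0.975, -0.224, -0.013], [-0.004, 0.041, -0.999]]
wrist_force: [-0.5, 0.9, -0.7]
grip_width: 0.0331
gripper_force: 30.0
```

Run:
```python
from h import *
s=env.observe(); print(s["joint_pos"].round(3),s["tool_rot"].round(3))
```

```text
[-0.22   0.109  0.495  1.264 -0.05   1.74   0.036] [[ 0.224  0.974  0.039]
 [ 0.975 -0.224 -0.013]
 [-0.004  0.041 -0.999]]
```

Tilt persists: the commanded pose rebases to the reached one, so it can be ratcheted. I'll push on.

Emit:
{"op": "step_arm", "data": {
  "commands": [
    [[0,0,-0.1],0],
    [[0,0,-0.2],0],
    [[0,0,-0.3],0],
    [[0,0,-0.4],0],
    [[0,0,-0.4],0],
    [[0,0,-0.4],0],
    [[0,0,-0.4],0],
    [[0,0,-0.4],0]
  ]
}}

```text
time_s: 5.35
eef_pos: [0.448, -0.1414, 0.6933]
tool_rot: [[0.225, 0.969, 0.102], [0.974, -0.223, -0.032], [-0.008, 0.106, -0.994]]
wrist_force: [0.7, 1.1, -0.3]
grip_width: 0.0331
gripper_force: 29.9
```

```bash
cat > st.py <<'E'
from h import *
s=env.observe(); R=s["tool_rot"]; z=R[:,2]
print(s["time_s"],s["joint_pos"].round(3),s["eef_pos"].round(4),"z",z.round(3),"y",R[:,1].round(3),"tilt",np.degrees(np.arccos(-z[2])).round(2),"head",np.degrees(np.arctan2(z[1],z[0])).round(1),"F",s["wrist_force"].round(1),s["wrist_torque"].round(2))
E
python3 st.py
```

```text
5.35 [-0.445  0.099  0.78   0.96  -0.08   2.003  0.064] [ 0.448  -0.1414  0.6933] z [ 0.102 -0.032 -0.994] y [ 0.969 -0.223  0.106] tilt 6.12 head -17.3 F [ 0.7  1.1 -0.3] [ 0.03  0.05 -0.  ]
```

Emit:
{"op": "step_arm", "data": {
  "commands": [
    [[0,0.1,-0.1],0],
    [[0,0.2,-0.2],0],
    [[0,0.3,-0.3],0],
    [[0,0.4,-0.4],0],
    [[0,0.4,-0.4],0],
    [[0,0.4,-0.4],0]
  ]
}}

```text
time_s: 5.95
eef_pos: [0.5547, -0.1607, 0.6968]
tool_rot: [[0.226, 0.961, 0.159], [0.974, -0.221, -0.049], [-0.012, 0.166, -0.986]]
wrist_force: [0.2, -0.1, -1.5]
grip_width: 0.0331
gripper_force: 30.0
```

```bash
python3 st.py
```

```text
5.95 [ 0.039  0.294  0.266  0.686 -0.082  2.003  0.019] [ 0.5547 -0.1607  0.6968] z [ 0.159 -0.049 -0.986] y [ 0.961 -0.221  0.166] tilt 9.58 head -17.1 F [ 0.2 -0.1 -1.5] [ 0.09  0.14 -0.01]
```

Emit:
{"op": "step_arm", "data": {
  "commands": [
    [[0,0.4,-0.4],0],
    [[0,0.4,-0.4],0],
    [[0,0.4,-0.4],0],
    [[0,0.4,-0.4],0]
  ]
}}

```text
time_s: 6.35
eef_pos: [0.6052, -0.1675, 0.7109]
tool_rot: [[0.229, 0.947, 0.227], [0.973, -0.219, -0.068], [-0.015, 0.236, -0.972]]
wrist_force: [0.8, 0.8, -1.5]
grip_width: 0.0332
gripper_force: 29.9
```

Emit:
{"op": "step_arm", "data": {
  "commands": [
    [[0,0,-0.4],0],
    [[0,0,-0.4],0],
    [[0,0,-0.4],0],
    [[0,0,-0.4],0]
  ]
}}

```text
time_s: 6.75
eef_pos: [0.5314, -0.147, 0.7614]
tool_rot: [[0.228, 0.932, 0.281], [0.973, -0.214, -0.082], [-0.016, 0.292, -0.956]]
wrist_force: [0.1, 0.5, 0.4]
grip_width: 0.0336
gripper_force: 29.9
```

```bash
python3 st.py
python3 - <<'E'
import cv2,numpy as np
t=cv2.imread("pics/top0.png");s=cv2.imread("pics/scene0.png")
z=lambda im,x,y,w,h,k:cv2.resize(im[y:y+h,x:x+w],None,fx=k,fy=k,interpolation=cv2.INTER_CUBIC)
M=np.zeros((500,800,3),np.uint8); M[:,:400]=z(t,255,162,50,62.5.__int__(),8)[:500,:400][:500]if 0 else 0
a=z(t,256,164,50,56,8);b=z(s,240,190,50,56,8)
M[:448,:400]=a;M[:448,400:]=b
for i in range(0,50,5):
    for o in (0,400): cv2.line(M,(o+i*8,0),(o+i*8,6 if i%10 else 14),(0,255,255),1)
for i in range(0,56,5): cv2.line(M,(0,i*8),(6,i*8),(0,255,255),1);cv2.line(M,(400,i*8),(406,i*8),(0,255,255),1)
cv2.imwrite("pics/m2.png",M)
E
```

```text
6.75 [-0.132  0.227  0.502  0.637 -0.139  2.003  0.037] [ 0.5314 -0.147   0.7614] z [ 0.281 -0.082 -0.956] y [ 0.932 -0.214  0.292] tilt 17.03 head -16.2 F [0.1 0.5 0.4] [0.13 0.32 0.  ]
```

View pics/m2.png

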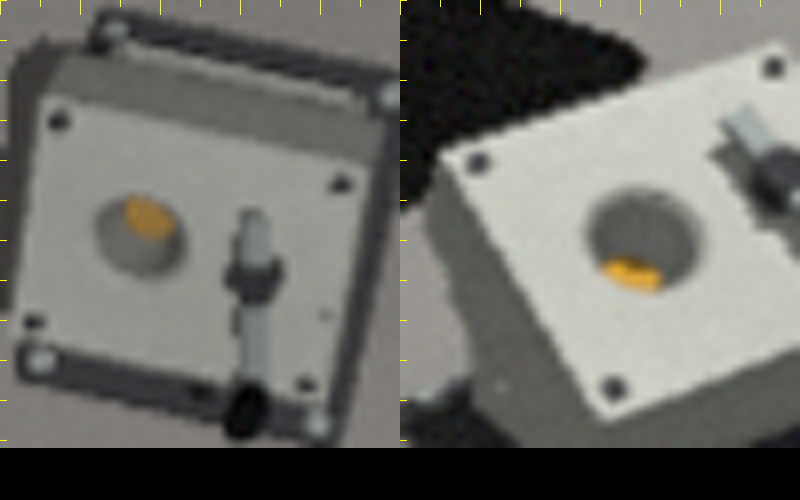

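In this crop the face's screw holes and the mouth are clear. In top they are UL (58,122), UR (340,184), LL (33,322), LR (306,385) and mouth (141,238). In scene they are UL (477,163), UR (773,68), LL (613,390) and mouth (643,240). I'll triangulate these.

Run:
```python
from h import *
pt=optics.camera_params("top");ps=optics.camera_params("scene")
T={'UL':(58,122),'UR':(340,184),'LL':(33,322),'LR':(306,385),'M':(141,238)}
S={'UL':(477,163),'UR':(773,68),'LL':(613,390),'M':(643,240)}
t=lambda q:(256+(q[0]+.5)/8-.5,164+(q[1]+.5)/8-.5); s=lambda q:(240+(q[0]-400+.5)/8-.5,190+(q[1]+.5)/8-.5)
P={}
for k in S:
    P[k],e=two(ray(pt,*t(T[k])),ray(ps,*s(S[k]))); print(k,P[k].round(4),"gap",e.round(4))
x=P['UL']-P['LL'];y=P['UL']-P['UR']
for v in(x,y):print(np.linalg.norm(v).round(4),"az",np.degrees(np.arctan2(v[1],v[0])).round(2),"el",np.degrees(np.arcsin(v[2]/np.linalg.norm(v))).round(2))
n=np.cross(x,y);n/=np.linalg.norm(n);print("n",n.round(3))
c=onz(pt,*t(T['M']),.095);d=onz(ps,*s(S['M']),.095);print("mouth z=.095 top",c.round(4),"scene",d.round(4))
# yaw from top, holes at heights .095+-dx*sin30 , dx from P
h=np.linalg.norm(x)/2*.5
q={k:onz(pt,*t(T[k]),.095+(h if k[0]=='U' else -h)) for k in('UL','UR','LL','LR')}
for a,b,o in(('UL','UR',90),('LL','LR',90),('UL','LL',0),('UR','LR',0)):
    v=q[a]-q[b];print(a,b,np.hypot(*v[:2]).round(4),(np.degrees(np.arctan2(v[1],v[0]))-o).round(2))
print(q)
```

```text
UL [0.5793 0.1764 0.116 ] gap 0.0037
UR [0.5549 0.0752 0.1153] gap 0.0035
LL [0.5094 0.1928 0.0732] gap 0.0041
M [0.5387 0.15   0.0925] gap 0.0043
0.0836 az -13.21 el 30.78
0.1041 az 76.47 el 0.36
n [-0.499  0.114  0.859]
mouth z=.095 top [0.5369 0.1482 0.095 ] scene [0.5373 0.1542 0.095 ]
UL UR 0.1039 -13.58
LL LR 0.104 -14.06
UL LL 0.072 -12.99
UR LR 0.0729 -12.96
{'UL': array([0.5779941 , 0.17508125, 0.11590219]), 'UR': array([0.55358257, 0.07404289, 0.11590219]), 'LL': array([0.50784446, 0.19126246, 0.07409781]), 'LR': array([0.48257789, 0.09037871, 0.07409781])}
```

Emit:
{"op": "step_arm", "data": {
  "commands": [
    [[0,0.4,-0.4],0],
    [[0,0.4,-0.4],0],
    [[0,0.4,-0.4],0],
    [[0,0.4,-0.4],0]
  ]
}}

```text
time_s: 7.15
eef_pos: [0.5753, -0.1534, 0.7723]
tool_rot: [[0.229, 0.916, 0.329], [0.973, -0.209, -0.095], [-0.018, 0.342, -0.939]]
wrist_force: [0.2, -0.2, -1.2]
grip_width: 0.0336
gripper_force: 30.0
```

```bash
python3 st.py
```

```text
7.15 [-0.048  0.308  0.451  0.502 -0.176  2.003  0.031] [ 0.5753 -0.1534  0.7723] z [ 0.329 -0.095 -0.939] y [ 0.916 -0.209  0.342] tilt 20.05 head -16.1 F [ 0.2 -0.2 -1.2] [0.12 0.37 0.03]
```

Mount yaw is about -13.3° and the mouth is at about (0.537, 0.150, 0.095), which fits the given sizes. I need tool z = (0.487, -0.115, -0.866). I'll keep ratcheting, moving slightly towards +y so the tilt direction corrects.

Emit:
{"op": "step_arm", "data": {
  "commands": [
    [[0.1,0,-0.4],0],
    [[0.1,0,-0.4],0],
    [[0.1,0,-0.4],0],
    [[0.1,0,-0.4],0]
  ]
}}

```text
time_s: 7.55
eef_pos: [0.5039, -0.092, 0.8139]
tool_rot: [[0.229, 0.897, 0.378], [0.973, -0.204, -0.104], [-0.016, 0.392, -0.92]]
wrist_force: [0.3, 1.6, -0.5]
grip_width: 0.0334
gripper_force: 29.9
```

```bash
python3 st.py
```

```text
7.55 [-0.509  0.15   0.799  0.626 -0.116  2.003 -0.035] [ 0.5039 -0.092   0.8139] z [ 0.378 -0.104 -0.92 ] y [ 0.897 -0.204  0.392] tilt 23.07 head -15.4 F [ 0.3  1.6 -0.5] [0.23 0.45 0.02]
```

Emit:
{"op": "step_arm", "data": {
  "commands": [
    [[0.05,0.4,-0.4],0],
    [[0.05,0.4,-0.4],0],
    [[0.05,0.4,-0.4],0],
    [[0.05,0.4,-0.4],0]
  ]
}}

```text
time_s: 7.95
eef_pos: [0.5446, -0.0882, 0.8293]
tool_rot: [[0.228, 0.875, 0.426], [0.974, -0.198, -0.113], [-0.015, 0.441, -0.897]]
wrist_force: [0.7, -1.0, -1.2]
grip_width: 0.0331
gripper_force: 30.0
```

```bash
python3 st.py
```

```text
7.95 [-0.332  0.226  0.658  0.492 -0.162  2.003 -0.048] [ 0.5446 -0.0882  0.8293] z [ 0.426 -0.113 -0.897] y [ 0.875 -0.198  0.441] tilt 26.18 head -14.9 F [ 0.7 -1.  -1.2] [0.17 0.59 0.01]
```

Emit:
{"op": "step_arm", "data": {
  "commands": [
    [[0.15,0.05,-0.4],0],
    [[0.15,0.05,-0.4],0],
    [[0.15,0.05,-0.4],0],
    [[0.15,0.05,-0.4],0],
    [[0.15,0.05,-0.4],0]
  ]
}}

```text
time_s: 8.45
eef_pos: [0.4933, 0.0344, 0.872]
tool_rot: [[0.106, 0.853, 0.511], [0.994, -0.087, -0.061], [-0.008, 0.515, -0.857]]
wrist_force: [2.1, -0.0, -0.5]
grip_width: 0.0334
gripper_force: 29.9
```

```bash
python3 st.py
```

```text
8.45 [-1.106  0.158  1.291  0.541 -0.179  2.002 -0.086] [0.4933 0.0344 0.872 ] z [ 0.511 -0.061 -0.857] y [ 0.853 -0.087  0.515] tilt 30.99 head -6.9 F [ 2.1 -0.  -0.5] [0.11 0.5  0.04]
```

Emit:
{"op": "step_arm", "data": {
  "commands": [
    [[-0.15,0.03,0.03],0],
    [[-0.15,0.03,0.03],0],
    [[-0.15,0.03,0.03],0],
    [[-0.15,0.03,0.03],0]
  ]
}}

```text
time_s: 8.85
eef_pos: [0.5206, -0.1064, 0.8628]
tool_rot: [[0.096, 0.855, 0.51], [0.995, -0.077, -0.058], [-0.01, 0.514, -0.858]]
wrist_force: [-0.0, 0.8, -1.2]
grip_width: 0.0335
gripper_force: 30.0
```

```bash
python3 st.py
```

```text
8.85 [-0.485  0.205  1.144  0.511 -0.475  1.992  0.191] [ 0.5206 -0.1064  0.8628] z [ 0.51  -0.058 -0.858] y [ 0.855 -0.077  0.514] tilt 30.9 head -6.5 F [-0.   0.8 -1.2] [ 0.14  0.63 -0.01]
```

Tilt is now 31°, about 0.06 rad from the bore axis. That residual is about the closing axis, where the module can pivot in the pads, so it is acceptable. I'll move to a 40 mm standoff over the mouth.

Emit:
{"op": "step_arm", "data": {
  "commands": [
    [[0.26,-0.38,0.54],7],
    [[0.26,-0.38,0.54],7],
    [[0.26,-0.38,0.54],7],
    [[0.26,-0.38,0.54],7],
    [[0.26,-0.38,0.54],7],
    [[0.26,-0.38,0.54],7],
    [[0.26,-0.38,0.54],7],
    [[0.26,-0.38,0.54],7],
    [[0.26,-0.38,0.54],7],
    [[0.26,-0.38,0.54],7],
    [[0.26,-0.38,0.54],7],
    [[0.26,-0.38,0.54],7],
    [[0.26,-0.38,0.54],7],
    [[0.26,-0.38,0.54],7],
    [[0.267,-0.4,0.557],7],
    [[0.267,-0.4,0.557],7],
    [[0.267,-0.4,0.557],7],
    [[0.267,-0.4,0.557],7]
  ]
}}

```text
time_s: 10.65
eef_pos: [0.488, 0.1576, 0.1741]
tool_rot: [[0.202, 0.837, 0.508], [0.978, -0.199, -0.061], [0.051, 0.509, -0.859]]
wrist_force: [0.9, 0.7, 0.1]
grip_width: 0.0331
gripper_force: 30.0
```

```bash
python3 st.py
python3 - <<'E'
from h import *
pw=optics.camera_params("wrist");w=optics.grab_frame("wrist");ps=optics.camera_params("scene");s=optics.grab_frame("scene")
cv2.imwrite("pics/w2.png",w[:,:,::-1]);cv2.imwrite("pics/s2.png",s[:,:,::-1]);np.save("pics/w2.npy",pw,allow_pickle=True)
m=[.537,.15,.095]
print(proj(pw,[m]),proj(ps,[m]))
M=np.zeros((600,800,3),np.uint8)
M[:400,:640]=w[:,:,::-1]
M[300:600,420:800]=cv2.resize(s[175:275,225:325+27,::-1],None,fx=3,fy=3,interpolation=cv2.INTER_CUBIC)[:300,:380]
cv2.imwrite("pics/m3.png",M)
E
```

```text
10.65 [-1.059  0.167  0.436  2.354  0.912  0.371 -1.678] [0.488  0.1576 0.1741] z [ 0.508 -0.061 -0.859] y [ 0.837 -0.199  0.509] tilt 30.79 head -6.8 F [0.9 0.7 0.1] [ 0.05  0.47 -0.07]
[[319.3920108  211.05419715]] [[271.28471233 218.90581543]]
```

View pics/m3.png

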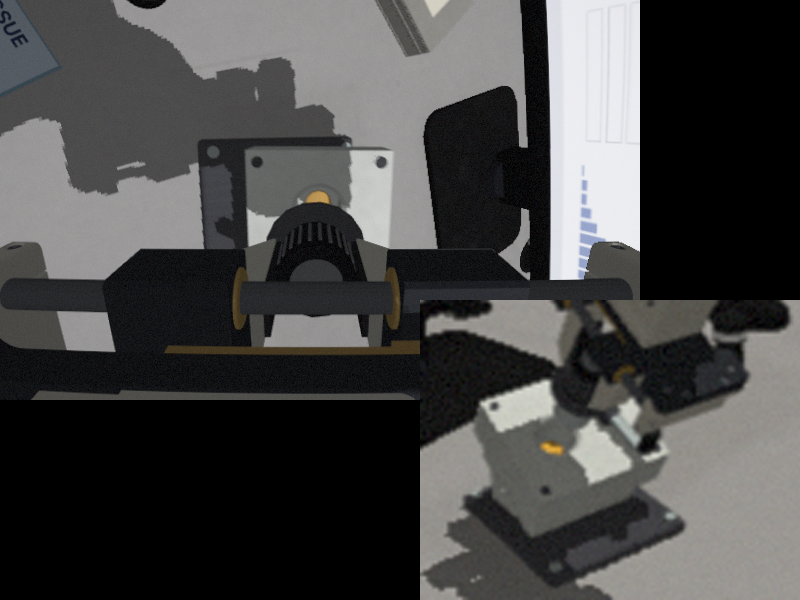

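The wrist view shows the face holes at about (257,161) and (381,161). The top of the mouth is at about (318,184), with its left and right edges at about 295 and 342. Scene shows the barrel over the mouth. I'll compare with the model's projection.

Run:
```python
from h import *
pw=np.load("pics/w2.npy",allow_pickle=True).item(); f=cv2.imread("pics/w2.png")
g=cv2.cvtColor(f,cv2.COLOR_BGR2GRAY)
pts=[]
for (u,v) in((257,161),(381,161)):
    s=g[v-9:v+10,u-9:u+10].astype(float); th=(s.min()+np.median(s))/2
    yy,xx=np.nonzero(s<th); pts.append((xx.mean()+u-9,yy.mean()+v-9)); print(pts[-1],len(xx))
a=np.radians(-13.3);b=np.radians(30)
x=np.array([np.cos(b)*np.cos(a),np.cos(b)*np.sin(a),np.sin(b)]);y=np.array([-np.sin(a),np.cos(a),0]);n=np.cross(x,y)
m=np.array([.537,.150,.095])
th=np.linspace(0,2*np.pi,24,endpoint=False)
print("pred holes",proj(pw,[m-.042*x+.034*y,m+.042*x+.034*y]))
c=proj(pw,[m+.0195*(np.cos(t)*x+np.sin(t)*y) for t in th]);print("rim",c.min(0),c.max(0))
P=[]
for q in pts:
    o,r=ray(pw,*q); X=o+r*((m-o)@n)/(r@n); P.append(X); print("hit",X.round(4),"local",((X-m)@x).round(4),((X-m)@y).round(4))
d=P[1]-P[0];print("yaw",np.degrees(np.arctan2(d[1],d[0])),np.linalg.norm(d))
for r in g[176:202:1,288:350:2]: print(' '.join('%3d'%v for v in r))
```

```text
(np.float64(256.56666666666666), np.float64(161.55555555555554)) 90
(np.float64(380.81632653061223), np.float64(162.03061224489795)) 98
pred holes [[256.98633304 162.08384799]
 [381.76760003 161.96749403]]
rim [291.20871775 183.24834219] [347.52379776 237.90400625]
hit [0.5093 0.1919 0.0739] local -0.0423 0.0344
hit [0.5797 0.1748 0.1157] local 0.0414 0.034
yaw -13.616116920512809 0.08362769066129325
 99  97 100 101 100 101  97 103  99  99  99  97  98  99  97  99 101  98  98 102  99 100  97  97  98 100 100 102 102 101 100
103  97  99 101 102 102  99 100 101  98  96 100  98  99  96  99  98 100 102 100  98 101  98  99  97  99 101 101 101 100 102
101 103  99 102 101 104 101 101 100 100  99 101  98  95 100  99  99  96 101  98  98  99  97  96 102 101  98 101  99  98 101
 98 100 102  99  99  98  98 101 100  97  99  98 100  98  99  98  97  98  98 100  98  97  99  98  98 101 102 102 101 102  99
102 101 101 100 101  99 101  99 101 101 101 100  98 100  94  98  98  95  97  98  98 101  98  96  96  97 102 101  99  99  99
101 103  98  97  97  99 101 102 101  98 100 100  99  98 100  97 101  97  99 
[... 1827 characters left out ...]
 145 152 154 153 157 159 158 158 156  97  92  99 102  96  92  90  92 101 102 101
 99  98  96  96  92 104  96  97  98 104 132 150 151 151 154 159 155 160 159 160 109  96 102 100 100  91  89  92  98  99 102
100  96  99  92  89 140 109 100 100 110 143 153 149 153 155 156 155 160 159 159 119  88 103 103  98  90  90  92  96 100 101
102 100  94  92  95 158 114 100  98 116 144 149 152 151 155 155 158 159 158 161 118  89  97 101 100  90  88  85  98 100 101
102 104  97  92  99 166 155 114  97 120 149 151 150 153 154 154 157 160 154 158 128  85  99 100  99  91  83  90  93 102 100
100  99  95  89  95 171 188 157 100 126 146 154 151 154 155 128 131 162 157 158 135  79 102  99 102  87  84  91  92 100  99
```

The wrist view agrees with the model to about 0.5 mm. Now I'll compute the insertion moves.

```bash
cat > mt.py <<'E'
from h import *
a=np.radians(-13.5);b=np.radians(30)
x=np.array([np.cos(b)*np.cos(a),np.cos(b)*np.sin(a),np.sin(b)]);y=np.array([-np.sin(a),np.cos(a),0]);n=np.cross(x,y)
m=np.array([.5367,.1502,.0950])
L=lambda P:np.array([(P-m)@x,(P-m)@y,(P-m)@n])
E
python3 - <<'E'
from mt import *
s=env.observe();R=s["tool_rot"];e=s["eef_pos"];z=R[:,2]
print("axis err local",(-z@x).round(3),(-z@y).round(3),"TCP local",L(e).round(4),"foot",L(e+.0556*z).round(4))
for d in(.026,.010,-.004,-.016,-.018):
    print(d,(R.T@(m+d*n-.0396*z-e)).round(4))
pw=optics.camera_params("wrist")
th=np.linspace(0,2*np.pi,36)
for h,r in((-.0124,.017),(.0186,.025),(.0236,.025)):
    c=proj(pw,[e+h*z+r*(np.cos(t)*R[:,0]+np.sin(t)*R[:,1]) for t in th]);print(h,c.min(0).round(1),c.max(0).round(1))
E
```

```text
axis err local -0.01 -0.056 TCP local [-0.0038 -0.0045  0.0925] foot [-0.0032 -0.0014  0.037 ]
0.026 [0.0007 0.0031 0.0271]
0.01 [-0.0002  0.0029  0.0431]
-0.004 [-0.0009  0.0028  0.0571]
-0.016 [-0.0016  0.0027  0.0691]
-0.018 [-0.0017  0.0027  0.0711]
-0.0124 [274.8 246.4] [357.6 320.5]
0.0186 [265.5 204.8] [366.9 298.3]
0.0236 [266.8 201.9] [365.5 293.2]
```

Emit:
{"op": "step_arm", "data": {
  "commands": [
    [[0.001,0.003,0.015],0],
    [[0.001,0.003,0.027],0],
    [[0.001,0.003,0.03],0],
    [[0.0005,0.003,0.035],0],
    [[0,0.003,0.04],0],
    [[-0.0005,0.003,0.045],0],
    [[-0.001,0.003,0.05],0],
    [[-0.001,0.003,0.053],0]
  ],
  "squeeze": 20
}}

```text
time_s: 11.55
eef_pos: [0.5174, 0.1523, 0.1325]
tool_rot: [[0.201, 0.836, 0.51], [0.978, -0.199, -0.061], [0.05, 0.511, -0.858]]
wrist_force: [-6.2, -2.6, -0.4]
grip_width: 0.0336
gripper_force: 20.0
```

```bash
cat > sl.py <<'E'
from mt import *
s=env.observe();R=s["tool_rot"];e=s["eef_pos"];z=R[:,2];F=s["wrist_force"]
print(s["time_s"],"axis",(-z@x).round(3),(-z@y).round(3),"TCP",L(e).round(4),"foot",L(e+.0556*z).round(4),"seat",L(e+.0236*z).round(4),"F",np.array([F@x,F@y,F@n]).round(1),s["wrist_torque"].round(2),s["grip_width"].round(4))
E
python3 sl.py
```

```text
Traceback (most recent call last):
  File "sl.py", line 3, in <module>
    print(s["time_s"],"axis",(-z@x).round(3),(-z@y).round(3),"TCP",L(e).round(4),"foot",L(e+.0556*z).round(4),"seat",L(e+.0236*z).round(4),"F",np.array([F@x,F@y,F@n]).round(1),s["wrist_torque"].round(2),s["grip_width"].round(4))
                                                                                                                                                                                                           ^^^^^^^^^^^^^^^^^^^^^
AttributeError: 'float' object has no attribute 'round'
```

```bash
sed -i 's/,s\["grip_width"\].round(4)//' sl.py; python3 sl.py
```

```text
11.55 axis -0.012 -0.06 TCP [ 0.0021 -0.0025  0.0421] foot [ 0.0027  0.0008 -0.0134] seat [ 0.0023 -0.0011  0.0186] F [-4.9 -3.9  2.4] [-0.4   2.04 -0.39]
```

Emit:
{"op": "step_arm", "data": {
  "commands": [
    [[-0.001,-0.002,0],0],
    [[-0.001,-0.002,0.003],0],
    [[-0.001,-0.002,0.006],0],
    [[-0.001,-0.002,0.006],0]
  ]
}}

```text
time_s: 11.95
eef_pos: [0.5199, 0.1521, 0.1268]
tool_rot: [[0.201, 0.836, 0.511], [0.978, -0.199, -0.06], [0.052, 0.512, -0.857]]
wrist_force: [-0.7, -2.6, -2.7]
grip_width: 0.0339
gripper_force: 20.0
```

```bash
python3 sl.py
```

```text
11.95 axis -0.014 -0.061 TCP [ 0.0014 -0.0021  0.036 ] foot [ 0.0022  0.0013 -0.0195] seat [ 0.0017 -0.0006  0.0124] F [-1.4 -2.7 -2.3] [-0.51  1.39 -0.39]
```

Emit:
{"op": "step_arm", "data": {
  "commands": [
    [[-0.001,-0.001,0.003],0],
    [[-0.001,-0.001,0.006],0],
    [[-0.001,-0.001,0.009],0],
    [[-0.001,-0.001,0.011],0],
    [[-0.001,-0.001,0.011],0]
  ]
}}

```text
time_s: 12.45
eef_pos: [0.5248, 0.1511, 0.1172]
tool_rot: [[0.201, 0.835, 0.512], [0.978, -0.199, -0.059], [0.052, 0.512, -0.857]]
wrist_force: [-1.0, -2.6, -3.7]
grip_width: 0.0337
gripper_force: 20.0
```

```bash
python3 sl.py
```

```text
12.45 axis -0.014 -0.062 TCP [ 0.0008 -0.0019  0.0251] foot [ 0.0016  0.0016 -0.0304] seat [ 0.0012 -0.0004  0.0016] F [-2.2 -2.7 -3. ] [-0.52  1.22 -0.37]
```

Emit:
{"op": "step_arm", "data": {
  "commands": [
    [[0,0,0.001],0],
    [[0,0,0.002],0],
    [[0,0,0.003],0],
    [[0,0,0.003],0]
  ]
}}

```text
time_s: 12.85
eef_pos: [0.5263, 0.1515, 0.1149]
tool_rot: [[0.2, 0.835, 0.512], [0.978, -0.199, -0.058], [0.053, 0.512, -0.857]]
wrist_force: [-4.4, -1.5, 2.9]
grip_width: 0.0334
gripper_force: 20.0
```

```bash
python3 sl.py
```

```text
12.85 axis -0.014 -0.063 TCP [ 0.0009 -0.0011  0.0224] foot [ 0.0017  0.0024 -0.0331] seat [ 0.0013  0.0004 -0.0011] F [-1.9 -2.5  4.5] [-0.45  1.17 -0.37]
```

Emit:
{"op": "step_arm", "data": {
  "commands": [
    [[0,0,0],0],
    [[0,0,0],0],
    [[0,0,0],0],
    [[0,0,-0.03],0],
    [[0,0,-0.045],0],
    [[0,0,-0.045],0]
  ],
  "grip": 0.62
}}

```text
time_s: 13.45
eef_pos: [0.5033, 0.1547, 0.155]
tool_rot: [[0.2, 0.835, 0.513], [0.978, -0.2, -0.056], [0.056, 0.513, -0.857]]
wrist_force: [1.0, 0.0, -0.5]
grip_width: 0.057
gripper_force: 0.0
```

Emit:
{"op": "step_arm", "data": {
  "commands": [
    [[0,0,0],0],
    [[0,0,0],0],
    [[0,0,0],0],
    [[0,0,0],0],
    [[0,0,0],0],
    [[0,0,0],0]
  ],
  "grip": 0
}}

```text
time_s: 14.05
eef_pos: [0.5032, 0.1538, 0.1531]
tool_rot: [[0.2, 0.836, 0.511], [0.978, -0.199, -0.059], [0.052, 0.512, -0.857]]
wrist_force: [-0.3, -1.0, 0.1]
grip_width: 0.0137
gripper_force: 0.0
```

```bash
python3 sl.py
python3 - <<'E'
from mt import *
pw=optics.camera_params("wrist");w=optics.grab_frame("wrist");s=optics.grab_frame("scene")
cv2.imwrite("pics/w3.png",w[:,:,::-1]);np.save("pics/w3.npy",pw,allow_pickle=True)
M=np.zeros((600,800,3),np.uint8);M[:400,:640]=w[:,:,::-1]
M[200:600,400:800]=cv2.resize(s[175:275,235:335,::-1],None,fx=4,fy=4,interpolation=cv2.INTER_CUBIC)
cv2.imwrite("pics/m4.png",M)
th=np.linspace(0,2*np.pi,72)
for h,r in((0,.025),(.005,.025),(.036,.017)):
    c=proj(pw,[m+h*n+r*(np.cos(t)*x+np.sin(t)*y) for t in th]);print(h,c.min(0).round(1),c.max(0).round(1))
E
```

```text
14.05 axis -0.014 -0.062 TCP [ 0.0001 -0.0043  0.067 ] foot [ 0.0009 -0.0009  0.0115] seat [ 0.0004 -0.0029  0.0434] F [-0.  -1.1  0.1] [0.07 0.53 0.  ]
0 [274.2 181.2] [354.7 258.9]
0.005 [273.4 182.6] [355.6 261.9]
0.036 [282.7 207.8] [347.6 269.7]
```

View pics/m4.png

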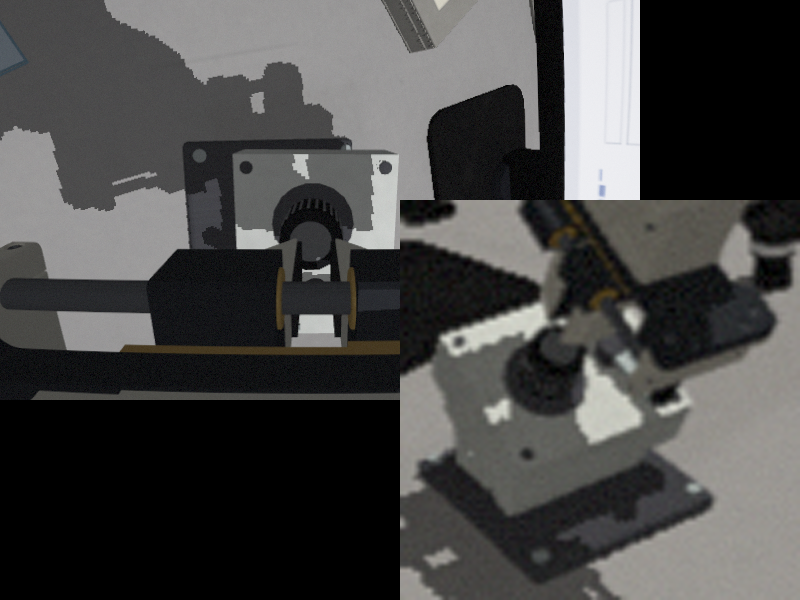

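The module sits in the bore with its flange at about x 273..353, top about 184, which matches the seated prediction. I'll press on the head with closed fingers to flatten it fully.

Emit:
{"op": "step_arm", "data": {
  "commands": [
    [[0.0035,0,0],0],
    [[0.0035,0,0.006],0],
    [[0.0035,0,0.012],0],
    [[0.0035,0,0.015],0],
    [[0.0035,0,0.017],0],
    [[0.0035,0,0.018],0],
    [[0.0035,0,0.019],0],
    [[0.0035,0,0.019],0]
  ]
}}

```text
time_s: 14.95
eef_pos: [0.514, 0.1562, 0.1387]
tool_rot: [[0.201, 0.834, 0.514], [0.978, -0.2, -0.058], [0.054, 0.514, -0.856]]
wrist_force: [-24.2, -2.0, 42.8]
grip_width: 0.0003
gripper_force: 24.5
```

```bash
python3 sl.py
```

```text
14.95 axis -0.016 -0.064 TCP [0.0016 0.0005 0.0496] foot [ 0.0025  0.0041 -0.0059] seat [0.0019 0.002  0.026 ] F [ 1.5 -7.6 48.6] [-1.13  0.45 -0.63]
```

The tip is at n≈36 mm under 48 N, so the module is fully home. I'll retract and go to the knob.

Emit:
{"op": "step_arm", "data": {
  "commands": [
    [[0,0,-0.02],0],
    [[0,0,-0.035],0],
    [[0,0,-0.035],0],
    [[0,0,-0.035],0]
  ],
  "grip": 0.5,
  "squeeze": 8
}}

```text
time_s: 15.35
eef_pos: [0.4959, 0.1583, 0.1672]
tool_rot: [[0.2, 0.835, 0.512], [0.978, -0.199, -0.058], [0.054, 0.513, -0.857]]
wrist_force: [0.1, -0.0, -0.7]
grip_width: 0.0278
gripper_force: 0.0
```

```bash
python3 sl.py
cat > lk.py <<'E'
from mt import *
s=env.observe();R=s["tool_rot"];e=s["eef_pos"]
for t in((-.044,-.048,.075),(-.044,-.046,.037)): print(t,(R.T@(m+t[0]*x+t[1]*y+t[2]*n-e)).round(4))
E
python3 lk.py
```

```text
15.35 axis -0.014 -0.063 TCP [ 0.0001 -0.0016  0.0833] foot [0.0009 0.0019 0.0278] seat [ 0.0005 -0.0001  0.0597] F [-0.3 -0.  -0.7] [0.05 0.51 0.  ]
(-0.044, -0.048, 0.075) [-0.0467 -0.0443  0.0047]
(-0.044, -0.046, 0.037) [-0.0471 -0.0448  0.0427]
```

Emit:
{"op": "step_arm", "data": {
  "commands": [
    [[-0.047,-0.044,0.0],0],
    [[-0.047,-0.044,0.0],0],
    [[-0.047,-0.044,0.0],0],
    [[-0.047,-0.044,0.0],0]
  ]
}}

```text
time_s: 15.75
eef_pos: [0.4496, 0.121, 0.1417]
tool_rot: [[0.2, 0.836, 0.511], [0.978, -0.198, -0.059], [0.052, 0.512, -0.858]]
wrist_force: [0.2, 0.9, 0.0]
grip_width: 0.0459
gripper_force: 0.0
```

```bash
python3 sl.py; python3 lk.py
python3 - <<'E'
from mt import *
pw=optics.camera_params("wrist");w=optics.grab_frame("wrist");s=optics.grab_frame("scene")
M=np.zeros((600,800,3),np.uint8);M[:400,:640]=w[:,:,::-1]
M[200:600,400:800]=cv2.resize(s[175:275,235:335,::-1],None,fx=4,fy=4,interpolation=cv2.INTER_CUBIC)
cv2.imwrite("pics/m5.png",M)
print(proj(pw,[m-.045*x-.046*y+.039*n]))
E
```

```text
15.75 axis -0.014 -0.062 TCP [-0.044  -0.0487  0.0794] foot [-0.0433 -0.0453  0.0239] seat [-0.0437 -0.0473  0.0559] F [-0.  1.  0.] [0.05 0.51 0.06]
(-0.044, -0.048, 0.075) [ 0.0004 -0.      0.0044]
(-0.044, -0.046, 0.037) [ 0.0001 -0.0005  0.0425]
[[313.43450824 236.77045767]]
```

View pics/m5.png

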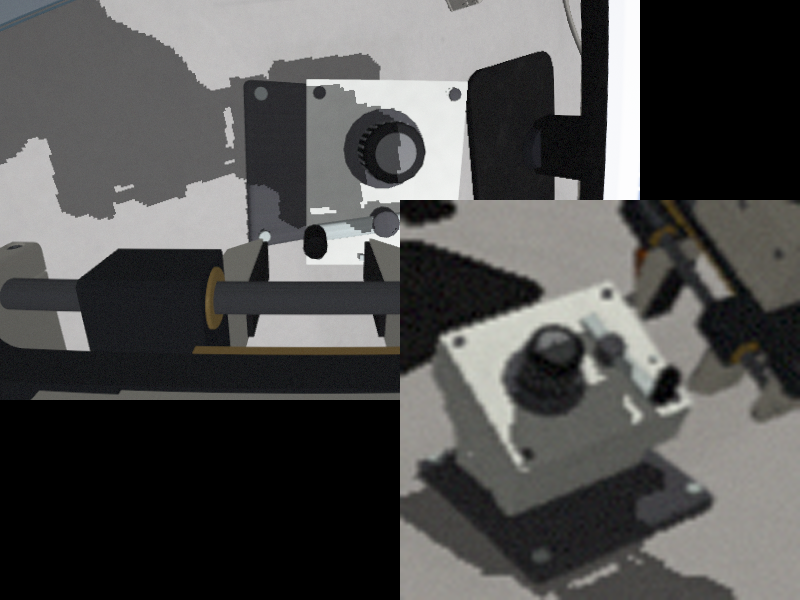

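The wrist view shows the module seated and upright. The knob covers about (304..328, 225..258) and the lever is a little off zero. I'll estimate its angle.

Run:
```python
from mt import *
pw=optics.camera_params("wrist");g=cv2.cvtColor(cv2.imread("pics/m5.png"),cv2.COLOR_BGR2GRAY)
sub=(g[218:264,298:336]<45).astype(np.uint8)
k,l,st,ce=cv2.connectedComponentsWithStats(sub)
for i in range(1,k):
    if st[i,4]>100: print("blob",st[i,:2]+[298,218],st[i,:2]+st[i,2:4]+[298,218],ce[i]+[298,218])
t=np.linspace(0,6.28,40)
for q in(0,.1,.2,.3):
    k=m-.045*np.cos(q)*x+(-.046-.045*np.sin(q))*y
    c=proj(pw,[k+h*n+.007*(np.cos(a)*x+np.sin(a)*y) for h in(.012,.039) for a in t]);print(q,c.min(0).round(1),c.max(0).round(1),c.mean(0).round(1))
s=env.observe();R=s["tool_rot"];e=s["eef_pos"]
```

```text
blob [304 225] [327 259] [314.7496136  241.47758887]
0 [298.9 214. ] [324.3 250.5] [311.8 231.6]
0.1 [299.3 221. ] [324.6 258.1] [312.2 238.9]
0.2 [300.6 227.9] [325.7 265.5] [313.3 246.1]
0.3 [302.7 234.5] [327.6 272.7] [315.2 253.1]
```

Emit:
{"op": "step_arm", "data": {
  "commands": [
    [[-0.006,0,0],0],
    [[-0.006,0,0.015],0],
    [[-0.006,0,0.03],0],
    [[-0.006,0,0.042],0],
    [[-0.006,0,0.045],0],
    [[-0.006,0,0.045],0]
  ]
}}

```text
time_s: 16.45
eef_pos: [0.4716, 0.1119, 0.1031]
tool_rot: [[0.201, 0.835, 0.511], [0.978, -0.199, -0.06], [0.052, 0.512, -0.857]]
wrist_force: [-0.0, -0.6, 0.8]
grip_width: 0.046
gripper_force: 0.0
```

Emit:
{"op": "step_arm", "data": {
  "commands": [
    [[0,0,0],0],
    [[0,0,0],0],
    [[0,0,0],0],
    [[0,0,0],0],
    [[0,0,0],0]
  ],
  "grip": 0.05,
  "squeeze": 8
}}

```text
time_s: 16.95
eef_pos: [0.4708, 0.1129, 0.1031]
tool_rot: [[0.2, 0.836, 0.511], [0.978, -0.198, -0.058], [0.053, 0.511, -0.858]]
wrist_force: [0.4, 0.7, -1.1]
grip_width: 0.0135
gripper_force: 8.0
```

```bash
python3 sl.py
python3 - <<'E'
from mt import *
s=env.observe();R=s["tool_rot"];e=s["eef_pos"];print(s["grip_width"],s["gripper_force"])
k0=np.array([0,-.046]);c=L(e)
q0=np.arctan2(-(c[1]+.046),-c[0]);r=np.hypot(c[0],c[1]+.046);print("theta",q0,"r",r)
for q in np.linspace(q0,1.62,16)[1:]:
    t=np.array([-r*np.cos(q),-.046-r*np.sin(q),c[2]]);print(q.round(2),(R.T@(m+t[0]*x+t[1]*y+t[2]*n-e)).round(4).tolist())
E
```

```text
16.95 axis -0.013 -0.063 TCP [-0.0439 -0.0517  0.0347] foot [-0.0432 -0.0482 -0.0207] seat [-0.0436 -0.0502  0.0112] F [-0.3  0.7 -1.1] [0.22 0.71 0.09]
0.013538375770478617 8.007621467113495
theta 0.12928727819813854 r 0.04428502842631369
0.23 [-0.0043, 0.0008, -0.0003]
0.33 [-0.0085, 0.002, -0.0005]
0.43 [-0.0126, 0.0036, -0.0008]
0.53 [-0.0165, 0.0056, -0.001]
0.63 [-0.0202, 0.008, -0.0012]
0.73 [-0.0237, 0.0107, -0.0014]
0.82 [-0.0268, 0.0138, -0.0015]
0.92 [-0.0296, 0.0172, -0.0016]
1.02 [-0.0321, 0.0208, -0.0018]
1.12 [-0.0342, 0.0247, -0.0018]
1.22 [-0.0359, 0.0287, -0.0019]
1.32 [-0.0372, 0.0329, -0.0019]
1.42 [-0.0381, 0.0372, -0.0019]
1.52 [-0.0386, 0.0416, -0.0019]
1.62 [-0.0386, 0.046, -0.0018]
```

Knob gripped at 13.5 mm. I'll swing it along the arc.

Emit:
{"op": "step_arm", "data": {
  "commands": [
    [[-0.0043,0.0008,0],0],
    [[-0.0085,0.002,-0.0005],0],
    [[-0.0126,0.0036,-0.001],0],
    [[-0.0165,0.0056,-0.001],0],
    [[-0.0202,0.008,-0.001],0],
    [[-0.0237,0.0107,-0.0014],0],
    [[-0.0268,0.0138,-0.0015],0],
    [[-0.0296,0.0172,-0.0016],0],
    [[-0.0321,0.0208,-0.0018],0],
    [[-0.0342,0.0247,-0.0018],0],
    [[-0.0359,0.0287,-0.0019],0],
    [[-0.0372,0.0329,-0.0019],0],
    [[-0.0381,0.0372,-0.0019],0],
    [[-0.0386,0.0416,-0.0019],0],
    [[-0.0386,0.046,-0.0018],0],
    [[-0.0386,0.047,-0.0018],0],
    [[-0.0386,0.047,-0.0018],0]
  ]
}}

```text
time_s: 18.65
eef_pos: [0.4991, 0.0639, 0.1252]
tool_rot: [[0.202, 0.838, 0.508], [0.978, -0.199, -0.06], [0.051, 0.509, -0.859]]
wrist_force: [-9.1, 0.0, -2.4]
grip_width: 0.0133
gripper_force: 8.0
```

```bash
python3 sl.py
python3 - <<'E'
from mt import *
s=env.observe();c=L(s["eef_pos"]);print(np.arctan2(-(c[1]+.046),-c[0]),np.hypot(c[0],c[1]+.046),s["grip_width"])
E
```

```text
18.65 axis -0.01 -0.06 TCP [ 0.0009 -0.0927  0.0343] foot [ 0.0014 -0.0893 -0.0212] seat [ 0.0011 -0.0912  0.0108] F [-8.9 -2.1  2.4] [-0.08  2.64 -0.18]
1.5901304978922581 0.046660230834211176 0.013345265692633789
```

At the stop, with 9 N of resistance. I'll release and retract.

Emit:
{"op": "step_arm", "data": {
  "commands": [
    [[0,0,0],0],
    [[0,0,0],0],
    [[0,0,0],0],
    [[0,0,0],0],
    [[0,0,-0.03],0],
    [[0,0,-0.07],0],
    [[0,0,-0.11],0],
    [[0,0,-0.12],0],
    [[0,0,-0.12],0]
  ],
  "grip": 0.5
}}

```text
time_s: 19.55
eef_pos: [0.4395, 0.0729, 0.2312]
tool_rot: [[0.2, 0.836, 0.51], [0.978, -0.2, -0.057], [0.054, 0.511, -0.858]]
wrist_force: [0.8, 0.3, 0.3]
grip_width: 0.0462
gripper_force: 0.0
```

```bash
python3 sl.py
python3 - <<'E'
from mt import *
pw=optics.camera_params("wrist");w=optics.grab_frame("wrist");s=optics.grab_frame("scene");t=optics.grab_frame("top")
M=np.zeros((600,800,3),np.uint8);M[:400,:640]=w[:,:,::-1]
M[200:600,400:800]=cv2.resize(s[175:275,235:335,::-1],None,fx=4,fy=4,interpolation=cv2.INTER_CUBIC)
M[400:600,:400]=cv2.resize(t[130:255,190:440,::-1],(400,200),interpolation=cv2.INTER_CUBIC)
cv2.imwrite("pics/m6.png",M)
for q in(1.4,1.571):
    print(proj(pw,[m-.045*np.cos(q)*x+(-.046-.045*np.sin(q))*y+.039*n]))
E
```

```text
19.55 axis -0.012 -0.064 TCP [ 0.0019 -0.0979  0.1562] foot [ 0.0026 -0.0943  0.1007] seat [ 0.0022 -0.0964  0.1327] F [ 0.8  0.5 -0.1] [0.06 0.44 0.02]
[[301.64501331 199.43068879]]
[[311.78040466 200.27748784]]
```

View pics/m6.png

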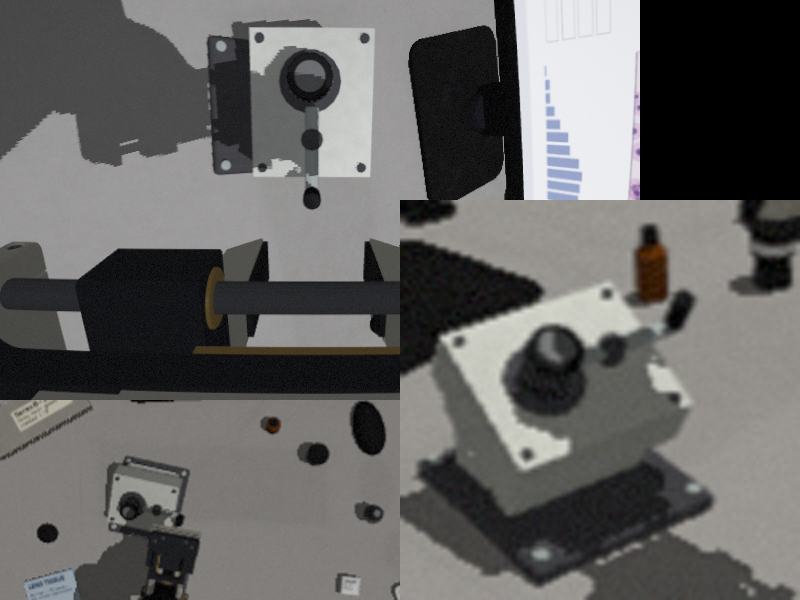

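The lever stands straight across the slope, with the knob at (312,198) against a predicted (311.8,200.3) for locked. Its nose is over the flange, the module is seated, the robot is clear and the other things are undisturbed. I'm handing in.

```bash
python3 -c "
from plant import env
print(env.hand_in())"
```

```text
the job is handed in; nothing more can be done
None
```

The thick-barrelled camera eyepiece is pushed fully home in the bore, and the lever is swung over its flange to the stop. I handed the job in at about 20 s with the arm clear; the hand-in gave back no verdict.

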